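# Put the refill kit away under the vanity

## Robot

A 7-joint arm with a two-finger parallel gripper is mounted at the origin on the work surface. World frame = base frame: x ahead of the robot, y to its left, z up, the work surface at z = 0. Lengths are in m, angles in rad, forces in N, time in s.
With the tool pointing down it reaches from about 0.425 to 0.95 m from the base axis. Payload 4.7 kg.
Tool frame: the origin (TCP) lies between the finger pads; the fingertips stand 25 mm ahead of it and the grasp point (between the pads) lies 6 mm ahead of it; z points along the fingers, y is the line along which they close (so a half turn about z gives the same grasp; the last joint's range is limited). The gripper opens to 85 mm and grips with 20 to 120 N. Pads are 22 mm wide; open, the fingers measure 114 mm over their backs; the gripper's body (76 mm by 85 mm) begins 54 mm behind the grasp point. The pads swing forward as they close: fully open they stand 13 mm farther back than shut.
Start: joints at [-1.366, 0.469, -0.049, 1.532, 0.024, 1.141, -0.082], TCP at [0.156, 0.657, 0.256] pointing down, gripper open.
Joint ranges: [-2.59, 2.59], [-0.33, 1.99], [-1.39, 1.29], [0.1, 2.45], [-1.04, 4.18], [0.21, 1.99], [-2.66, 2.66]. Speed limits (rad/s): [2.57, 2.57, 3.14, 3.14, 3.14, 3.14, 3.14].

## Interface

Orientations are given as a 3x3 rotation matrix whose columns are the frame's x, y, z axes.
In Python, from rig import * gives the robot as it stands. Calls block until the motion is done:
- movep(position, orientation): joint-space move of the TCP to a pose.
- move_l(position, attitude=None, feed=0.15, until_force=None): straight line of the TCP; attitude=None keeps the orientation; feed is the mean speed in m/s. With until_force (N) it stops when the force on the tool has changed by that much, and returns True; else False.
- move_joints(angles): joint-space move.
- command_gripper(opening, newtons=None): finger opening in m; newtons is the grip in N (None keeps the last); returns when the fingers have stopped.
- sleep(seconds).
- inverse_kinematics(position, orientation): joint angles nearest the present ones, or None.
- sense(): the state.
- camera(name): name is "side" or "top"; returns (picture, depth): 480x640x3 uint8, red, green, blue; 480x640 float32, m along the optical axis (not along the pixel's ray), 0 where there is no reading.
- camera_params(name): a dict with "K" (3x3 intrinsics, pixels), "dist" ([k1, k2, p1, p2, k3] as OpenCV has them; the pictures are not rectified), "position" and "rotation" of the camera in the world. Camera axes: x right, y down, z forward; pixel columns grow to the right and rows downward; lengths in m; the calibration is good to about 2 mm. A picture is of the moment at which its call begins. camera_params takes no time and is no camera call.
A pose or a line that the arm cannot do raises Unreachable and nothing moves.
- finish_job(): hands the job in; it is judged then, once.
The state is a dict: "time_s": time; "joint_pos": joint angles; "qd": joint speeds; "joint_efforts": joint torques, N m; "position": TCP position; "tcp_rot": TCP orientation; "wrist_force": force on the tool from outside, world axes, zero at the start; "ft_torque": the same for the moment, N m; "finger_gap": finger opening in m; "gripper_force": force on a finger pad.
Only numpy, scipy, OpenCV 4.12 (cv2) and the standard library are available. Lean on these libraries where they do the work, as an engineer would, in place of code of your own. Each camera call takes 0.05 s, during which the arm holds its last target. There are 200 camera calls.

## Task

The glass refill bottle has been left standing in the open drawer, which cannot shut over it: stand it gently and upright on the shelf in the gap between the press-button dispenser and the steel dish, in line with them and touching neither. Set the funnel, mouth down, in the drawer in the bottle's stead, beside the spare brush head, and slide the drawer gently until it is fully shut. Leave everything else standing where it is.

Things in the scene. Friction and masses are not known exactly. Their poses are not given: they have to be found in the camera images.
- bottle: clear glass bottle with a grooved aluminium twist cap, 165 mm tall, 0.21 to 0.42 kg: body 62 mm across up to 98 mm, shoulder narrowing to a 30 mm neck at 130 mm, cap 34 mm across (its skirt 36 mm) from 137 to 165 mm. At the start it stands in the open drawer, too tall to go under the drawer unit's top. Origin: centre of its underside; z up along its axis
- funnel: turquoise plastic funnel, 0.06 kg, standing mouth down on the shelf: rim 84 mm across and 8 mm high, cone narrowing to 21 mm across at 50 mm, spout 19 mm across at its foot and 16 mm at its tip, pointing up to 95 mm. Origin: centre of the mouth, in the plane of the rim (its underside); z from the mouth up along the spout
- brush_head: spare toilet brush head, round, of white bristles, 72 mm across and 70 mm tall, with an 18 mm stub on top up to 95 mm, 0.09 kg, standing on its bristles in the drawer beside the bottle, on the left or the right; it stays in the drawer and rides along with it. Origin: centre of its underside; z up
- dispenser: white plastic press-button dispenser, 0.45 kg: round body 72 mm across up to 100 mm, narrowing to a 36 mm collar, press button on top up to 154 mm; its spout runs along its own -x, 54 mm out from the axis at 132 to 150 mm height. Origin: centre of its underside; the dish stands on its own +x side, 178 to 200 mm away centre to centre. Left or right of the drawer unit
- dish: round stainless steel dish, 110 mm across at the rim, 80 mm at the foot, 26 mm tall, empty, 0.2 kg. Origin: centre of its underside
- spray: white trigger spray bottle standing close to the funnel (95 to 115 mm, centre to centre, on the funnel's own +x side), 214 mm tall: body 66 mm across, its grey head at 188 to 214 mm runs 61 mm out from the axis along its own -x, which points away from the funnel. 0.5 kg. Origin: centre of its underside
- aerosol: aluminium aerosol can with a white cap, 54 mm across, 190 mm tall, standing close to the funnel (95 to 105 mm, centre to centre, on the funnel's own -x side), 0.3 kg. Origin: centre of its underside
- tub: white screw-lid tub, 75 mm across at the lid, 88 mm tall, near the dispenser on its spout side, 0.35 kg. Origin: centre of its underside
- roll: toilet roll standing on end on top of the drawer unit (at 150 mm height), 8 to 16 mm back from its front edge, 100 mm across, 100 mm tall, 0.12 kg. Origin: centre of its underside
- cabinet: low painted MDF drawer unit fixed to the shelf, 250 mm deep (x), 270 mm wide (y), 150 mm high, its front opening covered by the drawer's front when shut; clear height from the drawer's floor to the underside of the top: 113 mm. Origin: at shelf height, at the middle of the carcass's front face; its own x points back into the unit, y to the left seen from the robot; yaw within 0.12 rad
- drawer (a joint): how far the drawer is open, m: 0 fully shut, 0.15 to 0.18 at the start, stop at 0.19; it opens along the unit's own -x, holds by friction of about 2 N where it is left, and needs no catch
- drawer_handle (a point): middle of the drawer's bar handle: a 10 mm steel bar 100 mm long along the unit's y, at 95 mm height, its axis 28 mm in front of the drawer's painted front (16 mm thick, 270 mm wide, top edge at 132 mm height); turns with the unit and moves with the drawer
- drawer_floor (a point): centre of the drawer's inner floor, 22 mm above the shelf, moving with the drawer; axes as the unit's. The inside is 210 mm along x (from -105, the front, to +105 mm, the back) and 214 mm along y; side and back walls 12 and 8 mm thick, top edge 75 mm above the floor. Open by q, the part not covered by the unit's top is the front q of the 210 mm

How it is judged:
At the end, for the whole second after the job is handed in: drawer shut to 5 mm; bottle upright (0.08 rad), still, on the shelf between dispenser and dish, within 22 mm of the line through their centres, touching neither; funnel mouth down (0.12 rad), still, on the drawer's floor; brush head still standing on that floor (value of joint drawer below 0.005 m and angle between bottle's own z axis and vertical below 0.08 rad and height (world z) of bottle between -0.008 and 0.008 m and x of bottle in the frame of dispenser between 0.06 and 0.14 m and y of bottle in the frame of dispenser between -0.022 and 0.022 m and contact force between bottle and dispenser below 0.05 N and contact force between bottle and dish below 0.05 N and linear speed of each of bottle, funnel below 0.02 m/s and angle between funnel's own z axis and vertical below 0.12 rad and x of funnel in the frame of drawer_floor between -0.105 and 0.105 m and y of funnel in the frame of drawer_floor between -0.107 and 0.107 m and z of funnel in the frame of drawer_floor between -0.008 and 0.01 m and angle between brush_head's own z axis and vertical below 0.15 rad and z of brush_head in the frame of drawer_floor between -0.008 and 0.01 m).
It fails at once if the glass bottle is tipped by more than 0.5 rad, or the bottle or the funnel is dropped (the bottle faster than 0.4 m/s, the funnel than 0.8 m/s, while not in the fingers) (angle between bottle's own z axis and vertical above 0.5 rad or (contact force between the fingers and bottle below 0.05 N and linear speed of bottle above 0.4 m/s) or (contact force between the fingers and funnel below 0.05 N and linear speed of funnel above 0.8 m/s)).
It fails at once if the drawer is slammed (shutting faster than 0.4 m/s) (velocity of joint drawer below -0.4 m/s).
It fails at once if the dispenser or the dish is shifted by more than 15 mm (distance of any of dispenser, dish from where it was at the start of the episode above 0.015 m).
It fails at once if the spray bottle, aerosol, tub or toilet roll is shifted by more than 25 mm or knocked over (distance of any of spray, aerosol, tub, roll from where it was at the start of the episode above 0.025 m or angle between any of spray, aerosol, tub, roll, dispenser's own z axis and vertical above 0.4 rad).
It fails at once if the brush head is knocked over or taken out of the drawer (angle between brush_head's own z axis and vertical above 0.5 rad or height (world z) of brush_head above 0.09 m).
It also fails if it takes over 67 s, if anything falls off the work surface, if the arm or the gripper's body presses on something with over 40 N, if the wrist force passes 120 N, or if a joint passes its speed limit or range.

## Working session

There is one attempt and no reset: what is moved stays moved. The work goes in short steps, each a Python script; the robot and the scene stay as the last script left them, time stands still between calls to the robot, and variables do not carry over. Pictures are saved under pics/ and viewed, at most 10 in all, crops included, and the job is handed in when it is done.

```bash
ls; mkdir -p pics; python3 - <<'E'
from rig import *
import numpy as np, cv2
for n in ("side","top"):
    im,d=camera(n); p=camera_params(n)
    cv2.imwrite(f"pics/{n}0.png",im[:,:,::-1]); np.savez(f"{n}0.npz",im=im,d=d,**{k:np.array(v) for k,v in p.items()})
    print(n,p)
print(sense())
E
```

```text
pics
side {'K': array([[443.96347131,   0.        , 326.88026037],
       [  0.        , 443.96347131, 236.57907718],
       [  0.        ,   0.        ,   1.        ]]), 'dist': array([-0.09390747,  0.        ,  0.        ,  0.        ,  0.        ]), 'position': array([ 0.08754678, -0.18909181,  1.25148457]), 'rotation': array([[ 0.3623271 , -0.85473975,  0.37167059],
       [-0.9320162 , -0.33570659,  0.1365536 ],
       [ 0.00805448, -0.39588008, -0.91826689]])}
top {'K': array([[450.00356377,   0.        , 314.79423059],
       [  0.        , 450.00356377, 247.15589191],
       [  0.        ,   0.        ,   1.        ]]), 'dist': array([-0.0860113,  0.       ,  0.       ,  0.       ,  0.       ]), 'position': array([ 0.45066066, -0.0088903 ,  1.28664378]), 'rotation': array([[ 0.01311285, -0.99595299,  0.08891393],
       [-0.99990364, -0.01346599, -0.00337305],
       [ 0.00455671, -0.08886113, -0.9960336 ]])}
{'time_s': 0.1, 'joint_pos': array([-1.36589405,  0.46935534, -0.04858236,  1.5335863 ,  0.02411154,
        1.1410255 , -0.08230742]), 'qd': array([-0.00208975, -0.00230168,  0.00046442, -0.00290351, -0.00041173,
        0.00213612,  0.00114628]), 'joint_efforts': array([ 1.58523180e-04, -5.11511707e+01, -4.73009830e-02, -2.38391018e+01,
        1.07196413e-02,  4.33634137e-03,  3.53299913e-05]), 'position': array([0.15626437, 0.6561557 , 0.25536496]), 'tcp_rot': array([[-9.72796117e-01,  2.31662691e-01, -3.35910830e-04],
       [ 2.31662921e-01,  9.72794534e-01, -1.75669826e-03],
       [-8.01892261e-05, -1.78672733e-03, -9.99998401e-01]]), 'wrist_force': array([0.47156157, 0.69079772, 0.02161693]), 'ft_torque': array([-0.03361181, -0.03184257,  0.05428895]), 'gripper_force': 0.0, 'finger_gap': 0.08576115285707554}
```

View pics/side0.png

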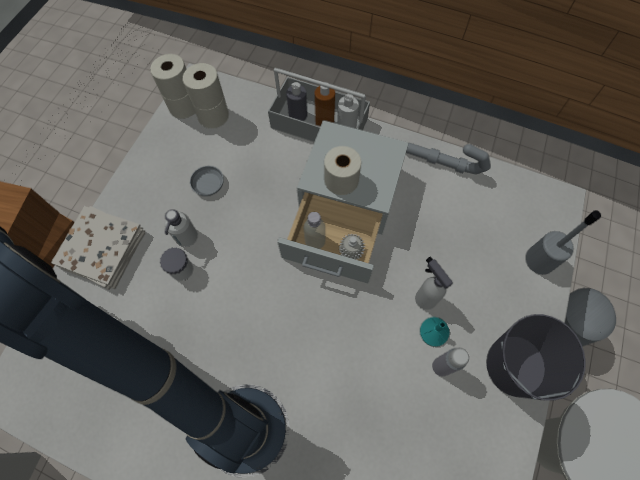

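View pics/top0.png

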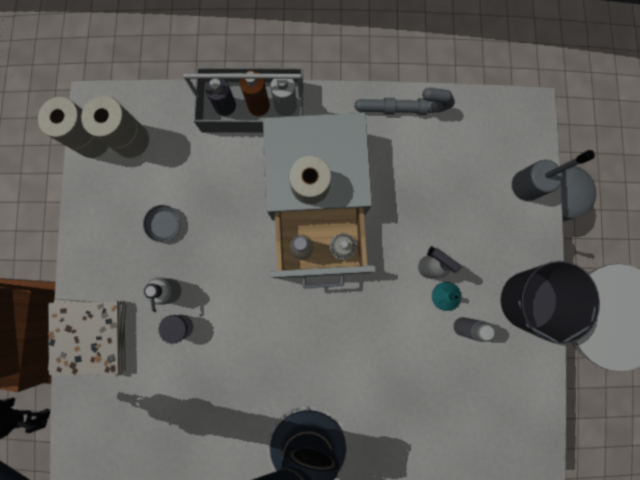

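The side view shows the bottle cap at (314,218), brush stub at (352,242), funnel spout at (440,325), dispenser at (178,220), dish at (207,181). The top view has the bottle at (301,243), brush at (343,245), funnel at (447,296), dispenser at (158,291), dish at (163,224), spray at (435,263), aerosol at (475,328) and tub at (175,328).

```bash
cat > h.py <<'E'
import numpy as np, cv2
from scipy.optimize import least_squares
def rays(P,uv):
    n=cv2.undistortPoints(np.array(uv,float).reshape(-1,1,2),P['K'],P['dist']).reshape(-1,2)
    return np.c_[n,np.ones(len(n))]
def cloud(P,d):
    v,u=np.mgrid[0:480,0:640]; r=rays(P,np.c_[u.ravel(),v.ravel()])
    return ((r*d.reshape(-1,1))@np.array(P['rotation']).T+P['position']).reshape(480,640,3)
def tri(Ps,uvs):
    A=np.zeros((3,3));b=np.zeros(3)
    for P,uv in zip(Ps,uvs):
        w=P['rotation']@rays(P,[uv])[0]; w/=np.linalg.norm(w); M=np.eye(3)-np.outer(w,w); A+=M;b+=M@P['position']
    return np.linalg.solve(A,b)
def circ(p,r=None):
    c=p.mean(0)
    if r: f=lambda x:np.hypot(*(p-x).T)-r; s=least_squares(f,c,loss='soft_l1',f_scale=.002); return s.x,np.abs(s.fun).mean() if 0 else np.median(np.abs(f(s.x)))
    f=lambda x:np.hypot(*(p-x[:2]).T)-x[2]; s=least_squares(f,[*c,.03],loss='soft_l1',f_scale=.002); return s.x,np.median(np.abs(f(s.x)))
E
python3 - <<'E'
from h import *
np.set_printoptions(precision=4,suppress=True)
P={n:dict(np.load(n+"0.npz")) for n in("side","top")}
C={n:cloud(P[n],P[n]['d']) for n in P}
px={'bottle':((314,218),(301,243)),'brush':((352,242),(344,243)),'funnel':((440,325),(452,296)),'disp':((176,215),(153,291)),'dish':((207,181),(163,224)),'spray':((437,272),(445,260)),'aero':((458,356),(485,331)),'tub':((175,260),(174,328)),'roll':((343,160),(310,176))}
allp=np.concatenate([np.where((P[n]['d']>0)[...,None],C[n],np.nan).reshape(-1,3) for n in C])
allp=allp[np.isfinite(allp[:,0])]
np.save('allp.npy',allp)
for k,(a,b) in px.items():
    print(k,'tri',tri([P['side'],P['top']],[a,b]),'side',C['side'][a[1],a[0]],'top',C['top'][b[1],b[0]])
# height map per source
import matplotlib if 0 else None
E
python3 - <<'E'
from h import *
np.set_printoptions(precision=4,suppress=True)
P={n:dict(np.load(n+"0.npz")) for n in("side","top")}
C={n:cloud(P[n],P[n]['d']) for n in P}
out=[]
for n,x0,y0 in(("top",0,0),):
    z=C[n][...,2]; 
    out.append(cv2.applyColorMap(np.uint8(np.clip(z/.25,0,1)*255),cv2.COLORMAP_JET))
cv2.imwrite('pics/hm.png',out[0])
for n in C:
    z=C[n][...,2]; print(n,'table z',np.median(z[380:400,330:500] if n=='top' else z[330:360,300:380]), (P[n]['d']==0).mean())
# blow-ups: top 3x crop of drawer, side 3x
a=cv2.resize(P['top']['im'][190:300,255:390,::-1],None,fx=2.9,fy=2.9,interpolation=cv2.INTER_CUBIC)
b=cv2.resize(P['side']['im'][180:300,270:400,::-1],None,fx=2.9,fy=2.9,interpolation=cv2.INTER_CUBIC)
H=max(a.shape[0],b.shape[0]); f=lambda q:cv2.copyMakeBorder(q,0,H-q.shape[0],0,0,0)
cv2.imwrite('pics/crop.png',np.hstack([f(a),f(b)]))
E
```

```text
side table z 2.8198927645162186e-06 0.004020182291666666
top table z -0.0003821565248557368 0.003935546875  File "<stdin>", line 12
    import matplotlib if 0 else None
                      ^^
SyntaxError: invalid syntax
```

View pics/crop.png

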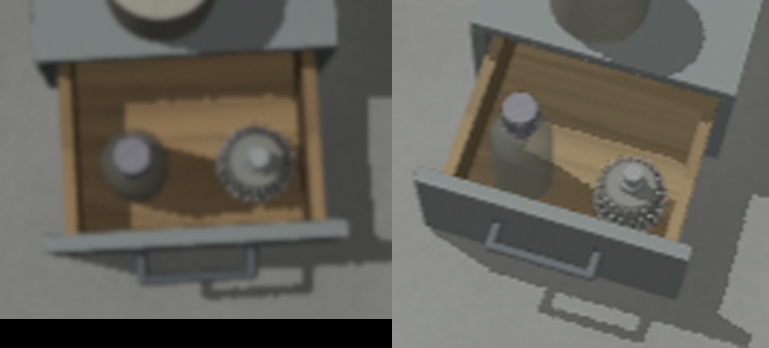

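The crop shows the bottle cap centre at about (300.5,243.4) top and (314,216) side. The brush stub is at (344.7,244) top and (353,240) side. Next I fit positions.

```bash
python3 - <<'E'
from h import *
np.set_printoptions(precision=4,suppress=True)
P={n:dict(np.load(n+"0.npz")) for n in("side","top")}
C={n:cloud(P[n],P[n]['d']) for n in P}
px={'bottle':((314,216),(300.5,243.4)),'brush':((353,240.3),(344.7,244.1)),'funnel':((440,325),(452,296)),'disp':((176,215),(153,291)),'dish':((207,181),(163,224)),'spray':((437,272),(445,260)),'aero':((458,356),(485,331)),'tub':((175,260),(174,328)),'roll':((343,160),(310,176))}
for k,(a,b) in px.items():
    f=lambda n,q:C[n][int(round(q[1])),int(round(q[0]))]
    print(k,'tri',tri([P['side'],P['top']],[a,b]),'side',f('side',a),'top',f('top',b))
A=np.concatenate([C[n][P[n]['d']>0] for n in C]); 
def near(c,R,z0,z1): return A[(np.hypot(*(A[:,:2]-c).T)<R)&(A[:,2]>z0)&(A[:,2]<z1)]
g={k:tri([P['side'],P['top']],v)[:2] for k,v in px.items()}
def rep(k,R,z0,z1,r=None):
    p=near(g[k],R,z0,z1)
    if len(p)<6: print(k,z0,'few');return
    c,e=circ(p[:,:2],r); print(k,z0,z1,len(p),'circ',c,'res',e,'centroid',p.mean(0))
rep('bottle',.03,.178,.195); rep('bottle',.03,.165,.195)
rep('bottle',.045,.05,.115,.031)
rep('brush',.02,.108,.125); rep('brush',.05,.04,.085,.036)
rep('funnel',.025,.08,.1); rep('funnel',.06,.001,.01,.042);rep('funnel',.04,.02,.03)
rep('disp',.06,.03,.095,.036); rep('disp',.08,.13,.17); rep('disp',.02,.148,.17)
rep('dish',.07,.022,.03); rep('dish',.07,.018,.03,.055)
rep('spray',.08,.03,.15,.033); rep('spray',.08,.19,.22)
rep('aero',.05,.03,.15,.027); rep('aero',.04,.175,.2)
rep('tub',.06,.08,.1); rep('roll',.07,.24,.26,.05)
# cabinet top
t=C['top'];m=(t[...,2]>.143)&(t[...,2]<.157)&(np.abs(t[...,1]-.0)<.25)&(t[...,0]>.5)
q=t[m];print('cabtop',len(q),np.median(q[:,2]),cv2.minAreaRect(q[:,:2].astype(np.float32)), cv2.boxPoints(cv2.minAreaRect(q[:,:2].astype(np.float32))))
m=(t[...,2]>.124)&(t[...,2]<.138)&(np.abs(t[...,1]-.0)<.25)&(t[...,0]>.35)&(t[...,0]<.62)
q=t[m];print('front top',len(q),cv2.minAreaRect(q[:,:2].astype(np.float32)),cv2.boxPoints(cv2.minAreaRect(q[:,:2].astype(np.float32))))
m=(t[...,2]>.085)&(t[...,2]<.105)&(np.abs(t[...,1]-.0)<.1)&(t[...,0]>.35)&(t[...,0]<.45)
q=t[m];print('handle',len(q),q.mean(0),q.min(0),q.max(0))
E
```

```text
bottle tri [0.557  0.0216 0.1962] side [0.5609 0.0225 0.1883] top [0.5584 0.0238 0.1886]
brush tri [ 0.5647 -0.0914  0.1122] side [ 0.5629 -0.0918  0.1187] top [ 0.5646 -0.0918  0.1149]
funnel tri [ 0.4322 -0.3884  0.0755] side [ 0.4289 -0.3882  0.0911] top [ 0.4313 -0.3835  0.0828]
disp tri [0.4368 0.3897 0.1579] side [0.4395 0.3871 0.1542] top [0.4348 0.3948 0.1558]
dish tri [0.6236 0.4201 0.0263] side [0.6349 0.4328 0.0006] top [ 0.6272  0.4293 -0.0002]
spray tri [ 0.519  -0.3251  0.2138] side [ 0.5178 -0.3237  0.2147] top [ 0.5197 -0.3267  0.2132]
aero tri [ 0.3467 -0.4359  0.1781] side [ 0.3431 -0.4322  0.1912] top [ 0.3479 -0.4326  0.1887]
tub tri [0.3366 0.3599 0.0808] side [0.3358 0.3566 0.086 ] top [0.3372 0.3572 0.0921]
roll tri [ 0.7093 -0.0002  0.259 ] side [0.715  0.0002 0.2509] top [0.7115 0.0011 0.248 ]
bottle 0.178 0.195 281 circ [0.5574 0.0238 0.0122] res 0.0029662662301922337 centroid [0.5572 0.0238 0.186 ]
bottle 0.165 0.195 312 circ [0.5566 0.0234 0.0127] res 0.0026454976315914043 centroid [0.5563 0.0234 0.1845]
bottle 0.05 0.115 211 circ [0.5592 0.0241] res 0.000
[... 1531 characters left out ...]
876]
tub 0.08 0.1 1181 circ [0.334  0.3626 0.0271] res 0.006842215293277696 centroid [0.3339 0.3624 0.0871]
roll 0.24 0.26 2380 circ [0.7151 0.0026] res 0.014061822573453186 centroid [0.7099 0.0019 0.2495]
cabtop 8444 0.14921630119435259 ((0.8166912198066711, 0.0040636807680130005), (0.5075515508651733, 0.33280590176582336), 22.45429039001465) [[ 0.5186  0.0609]
 [ 0.6457 -0.2467]
 [ 1.1148 -0.0528]
 [ 0.9877  0.2548]]
front top 789 ((0.5365588068962097, -0.02911226451396942), (0.10545851290225983, 0.26856982707977295), 3.9282424449920654) [[ 0.4748  0.1012]
 [ 0.4932 -0.1667]
 [ 0.5984 -0.1595]
 [ 0.58    0.1085]]
handle 6 [0.4485 0.0102 0.0961] [0.4484 0.0036 0.0908] [0.4486 0.0167 0.0988]
```

```bash
cat > m.py <<'E'
from rig import *
import numpy as np
def R(a): c,s=np.cos(a),np.sin(a); return np.array([[-c,-s,0],[-s,c,0],[0,0,-1.]])
def st(t=''):
    s=sense(); print(t,round(s['time_s'],2),np.round(s['position'],4),'gap',round(s['finger_gap'],4),'gf',round(s['gripper_force'],1),'F',np.round(s['wrist_force'],1),'q7',round(s['joint_pos'][6],2))
E
python3 - <<'E'
from h import *
np.set_printoptions(precision=4,suppress=True)
P={n:dict(np.load(n+"0.npz")) for n in("side","top")}
for n in P:
    t=cloud(P[n],P[n]['d'])
    for nm,z0,z1,x0,x1 in(('cab',.142,.156,.6,.8),('front',.126,.138,.45,.52)):
        m=(t[...,2]>z0)&(t[...,2]<z1)&(t[...,0]>x0)&(t[...,0]<x1)&(t[...,1]>-.16)&(t[...,1]<.1)
        q=t[m]; e=[]
        for y in np.arange(-.155,.095,.01):
            s=q[(abs(q[:,1]-y)<.005)]
            if len(s): e.append((y,s[:,0].min(),s[:,0].max()))
        e=np.array(e)
        f=cv2.fitLine(e[:,:2].astype(np.float32)[:,::-1].copy(),cv2.DIST_HUBER,0,.001,.001).ravel()
        yaw=np.arctan(-f[0]/f[1]); print(n,nm,'yaw',yaw,'x at y=-.03:',f[2]+(-.03-f[3])*f[0]/f[1],'ymin/max',q[:,1].min(),q[:,1].max(), 'back',np.median(e[:,2]))
    m=(t[...,2]>.1)&(t[...,2]<.15)&(t[...,0]>.44)&(t[...,0]<.52)&(abs(t[...,1])<.25);q=t[m];print(' front y',q[:,1].min(),q[:,1].max())
    m=(t[...,2]>.08)&(t[...,2]<.105)&(t[...,0]>.42)&(t[...,0]<.46)&(abs(t[...,1])<.15);q=t[m];print(' handle',len(q),q.mean(0) if len(q) else'',q[:,1].min(),q[:,1].max())
    m=(t[...,2]>.09)&(t[...,2]<.102)&(t[...,0]>.5)&(t[...,0]<.6)
    for lo,hi in((.03,.2),(-.25,-.12)):
        q=t[m&(t[...,1]>lo)&(t[...,1]<hi)]; print(' side walls',len(q),np.percentile(q[:,1],[5,50,95]) if len(q) else '')
E
python3 - <<'E'
from m import *
b=[.5578,.0238]
command_gripper(.07,40)
movep([*b,.30],R(0)); st()
move_l([*b,.022+.151+.006],feed=.12); st()
command_gripper(.02,60); st('grip')
move_l([*b,.36],feed=.1); st('up')
E
```

```text
side cab yaw 0.06902321 x at y=-.03: 0.65246695 ymin/max -0.15642365999747793 0.09997935180380638 back 0.7977031474697669
side front yaw 0.07060714 x at y=-.03: 0.4845083 ymin/max -0.15953653317391672 0.09994292125369783 back 0.5015986227210916
 front y -0.16789824764196418 0.10194521046842672
 handle 115 [ 0.4554 -0.0288  0.0988] -0.09011692693021339 0.017328909212830812
 side walls 142 [0.0756 0.0837 0.0911]
 side walls 109 [-0.148  -0.1421 -0.1359]
top cab yaw 0.069240406 x at y=-.03: 0.652384 ymin/max -0.15556041695147355 0.09997943345604896 back 0.7995327064416567
top front yaw 0.06594582 x at y=-.03: 0.48475564 ymin/max -0.1584082093625421 0.09894295230233338 back 0.5005272684668596
 front y -0.16630992238905118 0.10165099684383007
 handle 137 [ 0.4553 -0.0269  0.0981] -0.08859221493623834 0.019503780181368696
 side walls 174 [0.0785 0.0848 0.0908]
 side walls 162 [-0.147  -0.1411 -0.1354]
 3.06 [0.5579 0.0249 0.2999] gap 0.07 gf 0.0 F [-0.4  0.7 -0.4] q7 1.6
 4.22 [0.5584 0.0238 0.1797] gap 0.0701 gf 0.0 F [ 0.1 -0.1 -0.1] q7 1.68
grip 4.64 [0.5583 0.024  0.1798] gap 0.0321 gf 59.5 F [-0.6  0.4  5.3] q7 1.68
up 6.6 [0.5576 0.0238 0.3594] gap 0.0324 gf 59.7 F [ 0.2  0.2 -3.2] q7 1.57
```

```bash
python3 - <<'E'
from m import *
import cv2
d=np.array([.436,.400]);D=np.array([.6263,.4252]);u=(D-d)/np.linalg.norm(D-d);t=d+.0865*u;a=np.arctan2(u[1],u[0]);print(t,a)
movep([*t,.36],R(a)); st()
move_l([*t,.26],feed=.12);sleep(.2); st()
for i,n in enumerate(("side","top")):
    im,_=camera(n); x,y=(120,120) if n=='side' else (100,170)
    c=cv2.resize(im[y:y+170,x:x+130,::-1],None,fx=3,fy=3,interpolation=cv2.INTER_CUBIC); o=c if i==0 else np.hstack([o,c])
cv2.imwrite('pics/place.png',o)
E
```

```text
[0.52175141 0.41135542] 0.13165649311951907
 8.05 [0.5232 0.4088 0.3604] gap 0.0323 gf 59.7 F [ 0.2  0.5 -3. ] q7 1.09
 9.23 [0.5221 0.4115 0.2609] gap 0.0324 gf 59.7 F [ 0.9 -0.6 -3.7] q7 1.11
```

View pics/place.png

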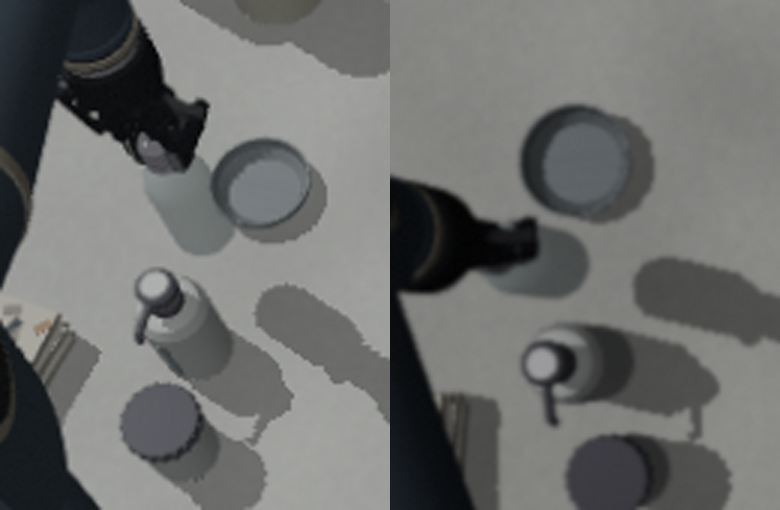

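The bottle hangs upright in the fingers, over the gap between dish (left image 262,185) and dispenser (160,290), with both clear. I'll lower it and release.

```bash
python3 - <<'E'
from m import *
import cv2
from h import cloud,circ
t=np.array([.5217,.4114])
move_l([*t,.170],feed=.1); st()
print(move_l([*t,.152],feed=.02,until_force=3)); st('down')
command_gripper(.06,40); sleep(.2); st('open')
move_l([*t,.30],feed=.12)
a=R(0)
f=np.array([.4306,-.3905]); sp=np.array([.5168,-.3439]); ae=np.array([.3453,-.4388]); w=sp-ae; a=np.arctan2(w[1],w[0]); print('a',a,np.hypot(*(sp-f)),np.hypot(*(ae-f)))
movep([.5,0.0,.36],R(0)); st()
for n in("side","top"):
    im,d=camera(n);np.savez(n+"1.npz",im=im,d=d)
    C=cloud(camera_params(n),d);q=C[(np.hypot(C[...,0]-t[0],C[...,1]-t[1])<.045)&(d>0)]
    b=q[(q[:,2]>.02)&(q[:,2]<.09)]; k=q[q[:,2]>.155]
    print(n,'body',circ(b[:,:2],.031),'cap',k.mean(0) if len(k) else '',q[:,2].max())
E
```

```text
10.38 [0.5222 0.4117 0.1708] gap 0.0322 gf 59.7 F [-0.4  0.2 -2.5] q7 1.14
True
down 11.02 [0.5215 0.4115 0.1578] gap 0.0325 gf 60.5 F [-1.9  0.1  4.9] q7 1.14
open 11.6 [0.5205 0.4108 0.1561] gap 0.0597 gf 0.0 F [ 0.4  0.2 -0.4] q7 1.14
a 0.5054136695148139 0.09798979538707085 0.0980254048703702
 14.49 [0.5004 0.0019 0.3597] gap 0.0599 gf 0.0 F [-0.7  0.7 -0.2] q7 1.56
side body (array([0.5230257 , 0.41166062]), np.float64(0.0008301861408916734)) cap [0.52007229 0.40806406 0.1625389 ] 0.16894486561346778
top body (array([0.52233141, 0.41120689]), np.float64(0.0006785466446095623)) cap [0.52173979 0.40936919 0.16363209] 0.16870467510511533
```

```bash
python3 - <<'E'
from m import *
import cv2
f=[.4303,-.3902]; a=.5054
command_gripper(.045,25)
movep([*f,.36],R(a)); st()
try: print(move_l([*f,.090],feed=.12,until_force=8))
except Unreachable as e: print(e); raise
st('at')
command_gripper(.005,25); st('grip')
move_l([*f,.37],feed=.12); sleep(.1); st('up')
for i,n in enumerate(("side","top")):
    im,_=camera(n); x,y=(330,200) if n=='side' else (390,220)
    c=cv2.resize(im[y:y+190,x:x+130,::-1],None,fx=3,fy=3,interpolation=cv2.INTER_CUBIC); o=c if i==0 else np.hstack([o,c])
cv2.imwrite('pics/fun.png',o)
E
```

```text
16.65 [ 0.431  -0.3892  0.36  ] gap 0.0451 gf 0.0 F [0.2 1.  0.2] q7 2.63
False
at 19.05 [ 0.4306 -0.3904  0.0905] gap 0.045 gf 0.0 F [ 0.7  0.2 -0.4] q7 2.5
grip 19.41 [ 0.4304 -0.3903  0.0903] gap 0.0163 gf 26.0 F [-1.1  0.4  0.9] q7 2.5
up 21.99 [ 0.4302 -0.3902  0.3697] gap 0.0158 gf 25.8 F [ 0.8 -0.5 -0.9] q7 2.62
```

View pics/fun.png

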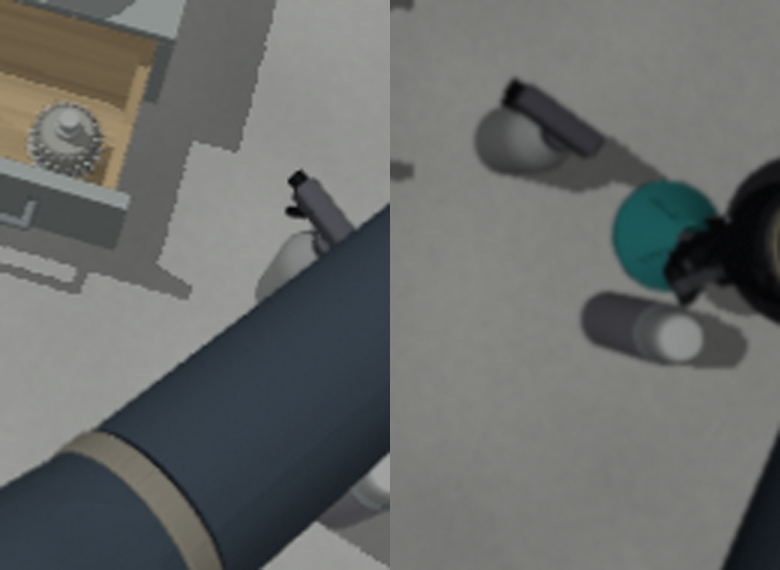

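The funnel is held level in the gripper (right image 665,235), and the spray and aerosol are still standing in place. Next is the drawer.

```bash
python3 - <<'E'
from m import *
import cv2
t=[.5697,.0133]; y=.069
movep([*t,.37],R(y)); st()
move_l([*t,.125],feed=.12); st()
print(move_l([*t,.1085],feed=.02,until_force=2.5)); st('down')
command_gripper(.04,25); sleep(.1); st('open')
move_l([*t,.26],feed=.12)
movep([.38,-.04,.26],R(y)); st()
for i,n in enumerate(("side","top")):
    im,d=camera(n); np.savez(n+"2.npz",im=im,d=d); x,yy=(270,130) if n=='side' else (255,180)
    c=cv2.resize(im[yy:yy+170,x:x+130,::-1],None,fx=3,fy=3,interpolation=cv2.INTER_CUBIC); o=c if i==0 else np.hstack([o,c])
cv2.imwrite('pics/drawer.png',o)
E
```

```text
23.67 [0.5699 0.0118 0.3698] gap 0.016 gf 25.8 F [-1.1 -0.1 -0.1] q7 1.36
 25.86 [0.5701 0.0134 0.1256] gap 0.0157 gf 25.8 F [ 0.2 -0.1 -0. ] q7 1.19
True
down 26.49 [0.5698 0.0132 0.1122] gap 0.0162 gf 26.3 F [-0.7 -0.2  4.2] q7 1.17
open 26.95 [0.5688 0.0129 0.1114] gap 0.04 gf 0.0 F [-0.2 -0.8 -0.2] q7 1.17
 29.14 [ 0.3814 -0.0399  0.2606] gap 0.04 gf 0.0 F [0.9 0.4 0.6] q7 1.64
```

View pics/drawer.png

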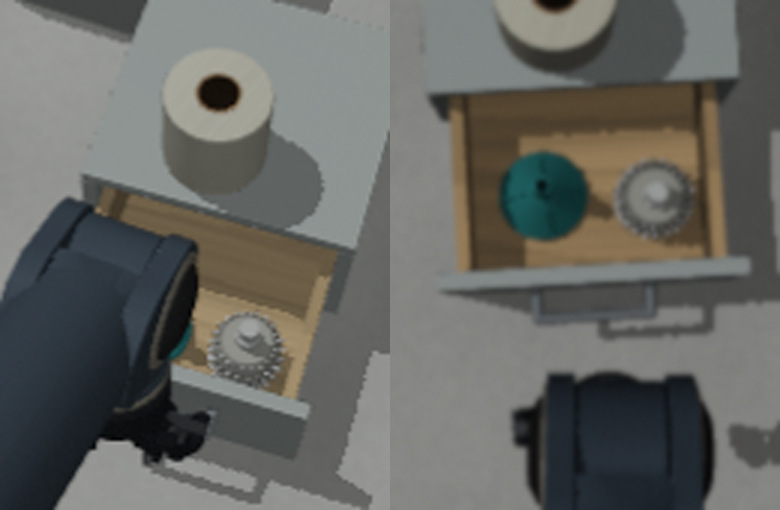

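The funnel stands mouth down at top-crop (543,195), clear of the brush head at (655,195) and of the drawer walls. I'll push the bar handle with closed fingers.

```bash
python3 - <<'E'
from m import *
y=.069;u=np.array([np.cos(y),np.sin(y)]);h=np.array([.4847,-.0325])-.028*u
command_gripper(0,30)
for s0 in(.045,.035,.028,.022):
    p=h-s0*u
    try: movep([*p,.19],R(y)); move_l([*p,.104],feed=.12); break
    except Unreachable as e: print(s0,e)
st('ready')
p=h-.008*u
print(move_l([*p,.104],feed=.03,until_force=2)); st('touch')
s=np.dot(sense()['position'][:2]-h,u); print('s',s)
q=.1523
p=h+(s+q-.012)*u
print(move_l([*p,.104],feed=.07,until_force=25)); st('near')
p=h+(s+q+.012)*u
print(move_l([*p,.104],feed=.02,until_force=12)); st('shut'); print(np.dot(sense()['position'][:2]-h,u)-s)
E
```

```text
ready 30.98 [ 0.4125 -0.0376  0.1048] gap 0.0001 gf 0.0 F [-0.3  0.3  0.2] q7 1.26
True
touch 31.95 [ 0.443  -0.0353  0.1036] gap 0.0002 gf 0.0 F [ 0.2 -0.2  0.2] q7 1.24
s -0.013807339430890016
False
near 34.12 [ 0.583  -0.0257  0.1042] gap -0.0001 gf 0.6 F [-1.4  0.6 -1.7] q7 1.22
True
shut 34.83 [ 0.593  -0.025   0.1033] gap -0.0001 gf 0.0 F [-0.1 -0.  -0.2] q7 1.23
0.1503752104036792
```

```bash
python3 - <<'E'
from m import *
import cv2
from h import cloud,circ
y=.069;u=np.array([np.cos(y),np.sin(y)]);p=sense()['position'][:2]
move_l([*(p-.06*u),.104],feed=.1); move_l([*(p-.06*u),.25],feed=.2); movep([.40,-.2,.32],R(y))
for i,n in enumerate(("side","top")):
    im,d=camera(n); C=cloud(camera_params(n),d); x,yy=(140,100) if n=='side' else (130,110)
    c=cv2.resize(im[yy:yy+200,x:x+265,::-1],None,fx=1.5,fy=1.5,interpolation=cv2.INTER_CUBIC); o=c if i==0 else np.hstack([o,c])
    for nm,z0,z1,x0,x1 in(('cab',.142,.156,.6,.8),('front',.12,.138,.58,.70)):
        q=C[(C[...,2]>z0)&(C[...,2]<z1)&(C[...,0]>x0)&(C[...,0]<x1)&(abs(C[...,1]+.03)<.12)]
        if len(q)>9: e=(q[:,:2]-[.4847,-.0325])@u; print(n,nm,np.percentile(e,[1,5,50]))
    q=C[(np.hypot(C[...,0]-.5217,C[...,1]-.4114)<.045)&(d>0)&(C[...,2]>.02)&(C[...,2]<.09)]; print(circ(q[:,:2],.031))
cv2.imwrite('pics/end.png',o); st()
E
```

```text
side cab [0.1679078  0.1703775  0.22576876]
side front [0.15068983 0.15178129 0.15796978]
(array([0.52305198, 0.41173892]), np.float64(0.0008737251377375372))
top cab [0.16765973 0.17102993 0.23534083]
top front [0.15074848 0.15131489 0.15859761]
(array([0.52234302, 0.41116394]), np.float64(0.0007972563391455707))
 37.45 [ 0.4008 -0.1986  0.3194] gap -0.0005 gf 0.0 F [-0.8  0.8  0.9] q7 1.95
```

View pics/end.png

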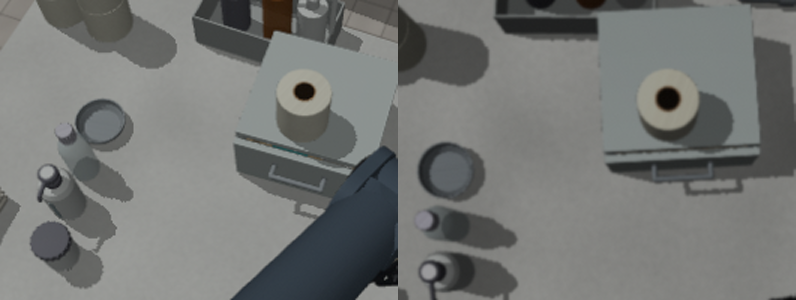

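The drawer looks shut: its front sits 17 mm ahead of the carcass, against a 16 mm panel. The bottle stands between the dish and the dispenser. One more gentle push will confirm the stop before I hand it in.

```bash
python3 - <<'E'
from m import *
y=.069;u=np.array([np.cos(y),np.sin(y)]);p=np.array([.593,-.025]);b=p-.05*u
movep([*b,.25],R(y)); move_l([*b,.104],feed=.12); move_l([*(p-.008*u),.104],feed=.08)
print(move_l([*(p+.015*u),.104],feed=.02,until_force=25)); st('shut'); print((sense()['position'][:2]-p)@u)
move_l([*b,.104],feed=.08); move_l([*b,.25],feed=.15); sleep(.5); st()
print(finish_job())
E
```

```text
True
shut 41.21 [ 0.5932 -0.025   0.1024] gap -0.0004 gf 0.0 F [ 0.8 -0.9 -0.1] q7 1.15
0.00019962503569943913
 43.61 [ 0.5431 -0.0284  0.2499] gap 0.0002 gf 0.0 F [0.4 0.4 0.7] q7 1.3
the job is handed in; nothing more can be done
None
```

I handed the job in at about 44 s of the 67 s allowed: the bottle stands upright between the dispenser and the dish, touching neither. The funnel is mouth down beside the brush head, and the drawer is shut against its stop to within about 1 mm; `finish_job()` gave no verdict.

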